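# Stack a gear pump in its assembly nest

## Task

Stack the small gear pump in the assembly nest, ready for bolting: first lay the aluminium pump body flat in the pocket between the four corner guides with its brass port pointing to the red mark, then the brass spacer plate squarely on the body, then the blue cover plate on the spacer with its round boss up. Set each part down and let go of it before fetching the next, without dropping any, and do not shift the bottle or the two bolts.

Things in the scene. Friction and masses are not known exactly. Their poses are not given: they have to be found in the camera images.
- nest: Assembly nest, fixed to the bench: grey base plate 124 x 96 x 12 mm (x, y, z) with four upright L-shaped aluminium corner guides, 4 mm thick, round a pocket 77 (x) by 53 mm (y): 2.5 mm play on each side of the 72 x 48 mm parts. Guides straight to z = 60 mm, then flared outward (0.35 rad) as a lead-in to z = 71 mm. Origin: centre of the underside; z up. The red mark is at its -x end.
- nest_floor (a point): Centre of the pocket floor, the top of the base plate, 12 mm above the bench; axes as the nest's. Between the guides the pocket is open at the sides, over 49 mm in the middle of each long (x) side and 33 mm in the middle of each short end, with the base plate reaching 21 mm (y) and 23 mm (x) beyond the pocket.
- nest_mark (a point): Centre of the red painted bar (12 x 34 mm) on the base plate at the nest's -x end, 54 mm from the pocket's centre.
- pump_body: Loose aluminium block 72 x 48 x 32 mm (x, y, z), 0.28 kg, dark figure-of-eight bore on its top, lying upright. A brass port of 16 mm diameter sticks out 10 mm from the middle of its -x end. Origin: centre of the underside of the block.
- pump_port (a point): Outer end of the brass port, at (-46, 0, 16) mm in the pump body's frame.
- spacer_plate: Loose brass plate 72 x 48 x 10 mm (x, y, z) with a dark figure-of-eight on top, 0.12 kg, lying flat; may go in either way round. Origin: centre of the underside.
- cover_plate: Loose blue plate 72 x 48 x 12 mm (x, y, z) with a round boss 26 mm in diameter and 10 mm tall in the middle of its top, 0.16 kg, lying boss up; may go in either way round. Origin: centre of the underside.
- flux_bottle: Bystander: small white bottle with a blue cap, 48 mm in diameter and 84 mm tall, standing loose. Origin: centre of the underside.
- hex_bolt_0: Bystander: loose hexagon bolt, 62 x 17 x 19 mm, lying on the near side of the nest. Origin: centre of the underside.
- hex_bolt_1: Bystander: loose hexagon bolt, 44 x 17 x 19 mm, lying on the near side of the nest. Origin: centre of the underside.

How it is judged (in metres and radians):
On the way, in this order (a step that is already met when the one before it is completed fails the run):
1. the pump body lies flat on the pocket floor, port to the red mark, released (horizontal distance between pump_body and nest_floor below 0.004 m and z of pump_body in the frame of nest_floor between -0.003 and 0.003 m and angle between pump_body's own z axis and vertical below 0.05 rad and angle between the x axis of pump_body and the x axis of nest, either way round below 0.08 rad and contact force between the fingers and pump_body below 0.05 N and linear speed of pump_body below 0.02 m/s and x of pump_port in the frame of nest_floor below -0.03 m), for 0.2 s.
2. the spacer plate lies flat on the seated body, released (all of step 1 and horizontal distance between spacer_plate and nest_floor below 0.004 m and z of spacer_plate in the frame of nest_floor between 0.029 and 0.035 m and angle between spacer_plate's own z axis and vertical below 0.05 rad and angle between the x axis of spacer_plate and the x axis of nest, either way round below 0.08 rad and contact force between the fingers and spacer_plate below 0.05 N and linear speed of spacer_plate below 0.02 m/s), for 0.2 s.
3. the cover plate lies boss up on the spacer, released (all of step 2 and horizontal distance between cover_plate and nest_floor below 0.004 m and z of cover_plate in the frame of nest_floor between 0.039 and 0.045 m and angle between cover_plate's own z axis and vertical below 0.05 rad and angle between the x axis of cover_plate and the x axis of nest, either way round below 0.08 rad and contact force between the fingers and cover_plate below 0.05 N and linear speed of cover_plate below 0.02 m/s), for 0.2 s.
At the end, for the whole second after the job is handed in: Pump body on the pocket floor with its port to the red mark, spacer plate on the body and cover plate boss up on the spacer; each centred on the pocket within 4 mm, at its stacked height within 3 mm, flat within 0.05 rad, square with the nest within 0.08 rad, released and at rest (all of step 3); the robot touches nothing.
It fails at once if the pump body is dropped (moves faster than 0.5 m/s, a fall of about 13 mm, while no finger touches it) (contact force between the fingers and pump_body below 0.05 N and linear speed of pump_body above 0.5 m/s).
It fails at once if the spacer plate is dropped (moves faster than 0.5 m/s, a fall of about 13 mm, while no finger touches it) (contact force between the fingers and spacer_plate below 0.05 N and linear speed of spacer_plate above 0.5 m/s).
It fails at once if the cover plate is dropped (moves faster than 0.5 m/s, a fall of about 13 mm, while no finger touches it) (contact force between the fingers and cover_plate below 0.05 N and linear speed of cover_plate above 0.5 m/s).
It fails at once if a bolt is shifted by more than 30 mm (distance of any of hex_bolt_0, hex_bolt_1 from where it was at the start of the episode above 0.03 m).
It fails at once if the bottle is shifted by more than 30 mm or tipped (distance of flux_bottle from where it was at the start of the episode above 0.03 m or angle between flux_bottle's own z axis and vertical above 0.5 rad).
It also fails if it takes over 72 s, if anything falls off the work surface, if the arm or the gripper's body presses on something with over 40 N, if the wrist force passes 120 N, or if a joint passes its speed limit or range.

## Robot

A 6-joint arm with a two-finger parallel gripper is mounted at the origin on a cart in front of the work surface, level with it; the furniture and walls round the work are solid. World frame = base frame: x ahead of the robot, y to its left, z up, the work surface at z = 0. Lengths are in mm, angles in rad, forces in N, time in s.
With the tool pointing down it reaches from about 300 to 1000 mm from the base axis. Payload 5.1 kg.
Tool frame: the origin (TCP) lies on the centre line of the jaws, within the pads' length; the fingertips stand 25 mm ahead of it and the grasp point (between the pads) lies 6 mm ahead of it; x points along the fingers, z is the direction in which the jaws open and shut, and the axes are right-handed (so a half turn about x gives the same grasp; the last joint's range is limited). The gripper opens to 95 mm and grips with 3 to 60 N. Pads are 20 mm wide; open, the fingers measure 119 mm over their backs; the gripper's body (75 mm by 180 mm) begins 59 mm behind the grasp point.
Start: joints at [-1.22, 0.124, 1.65, -0, 1.367, -0.083], TCP at [273.177, -589.796, 239.656] pointing down, gripper open.
Joint ranges: [-2.61, 2.61], [-1.02, 2.33], [0.03, 2.71], [-1.35, 4.49], [0.32, 2.68], [-2.91, 2.91]. Speed limits (rad/s): [2.57, 2.57, 3.14, 3.14, 3.14, 3.14].

## Interface

Orientations are given as a unit quaternion [w, x, y, z].
In Python, from workcell import sense, get_image, hand_in gives the robot as it stands. The module is installed in compiled form; this text tells all that it offers.
- The arm moves only by the shell command python3 -m pendant 'ROWS' [FORCE]. ROWS is JSON, one flat list of numbers, 7 for each row, row after row: the shift along the world's x, y, z in cm, then the turn, a rotation vector about the world's x, y, z in degrees, then the closure, from -1 (fully open) to 1 (shut), so that 0 is half open. In form: [x, y, z, rx, ry, rz, jaw, x, y, z, rx, ry, rz, jaw, ...]. A call has 1 to 10 rows; each row shifts and turns the commanded pose from where the row before left it; what a row does not reach is not made up. A row lasts 1/8 s, in which the tool goes at most 62.5 mm and 10.7 degrees, less where a joint would pass 70% of its speed; a pose out of reach is approached as far as the arm can. A call with a gripper value outside its range is refused whole. The fingers move at their own pace and stop on an object; FORCE is the grip in N (left out, the last holds). Time passes only in rows, so rows that do not move let the fingers close. It gives the time, the measured TCP pose, the force and the opening at its end, in the units of the state.
- sense(): the state, without advancing time (a new reading comes with each control period).
- get_image(name): name is "scene" or "top"; returns a dict with "img" (400x640x3 uint8, red, green, blue), "fx", "fy", "cx", "cy" (pixels), "rvec" (rotation vector, rad) and "tvec" (3), from world to camera coordinates, as OpenCV has them. Camera axes: x right, y down, z forward; pixel columns grow to the right and rows downward; lengths in mm; the calibration is good to about 2 mm. A picture is of the moment at which its call begins. There is no depth.
- hand_in(): hands the job in, once; it reports no verdict.
The state is a dict: "time_s": time; "joint_positions": joint angles; "qd": joint speeds; "tau": joint torques, N m; "tool_pos": TCP position; "ee_rot": TCP orientation; "force": force on the tool from outside, world axes, zero at the start; "moment": the same for the moment, N m; "width": finger opening in mm.
Only numpy, scipy, OpenCV 4.12 (cv2) and the standard library are available. Lean on these libraries where they do the work, as an engineer would, in place of code of your own. Each camera call takes 0.05 s, during which the arm holds its last target.

## Working session

There is one attempt and no reset: what is moved stays moved. The work goes in short steps, Python scripts to look and compute and a shell command to move; the robot and the scene stay as the last step left them, time stands still between calls to the robot, and variables do not carry over. Pictures are saved under pics/ and viewed, and the job is handed in when it is done.

```bash
mkdir -p pics; cat > h.py <<'E'
import numpy as np,cv2
from workcell import sense,get_image
def cam(n,save=None):
    d=get_image(n)
    if save: cv2.imwrite('pics/'+save,cv2.cvtColor(d['img'],cv2.COLOR_RGB2BGR))
    return d
def K(d): return np.array([[d['fx'],0,d['cx']],[0,d['fy'],d['cy']],[0,0,1.]])
def px2w(d,uv,z):
    R=cv2.Rodrigues(np.array(d['rvec'],float))[0];t=np.array(d['tvec'],float).ravel()
    o=-R.T@t; out=[]
    for u,v in np.atleast_2d(uv):
        r=R.T@np.linalg.inv(K(d))@[u,v,1]; out.append(o+r*(z-o[2])/r[2])
    return np.array(out)
def proj(d,P): return cv2.projectPoints(np.array(P,float).reshape(-1,1,3),np.array(d['rvec'],float),np.array(d['tvec'],float),K(d),None)[0].reshape(-1,2)
def crop(d,x0,y0,x1,y1,s,name):
    cv2.imwrite('pics/'+name,cv2.cvtColor(cv2.resize(d['img'][y0:y1,x0:x1],None,fx=s,fy=s,interpolation=cv2.INTER_CUBIC),cv2.COLOR_RGB2BGR))
E
python3 - <<'E'
from h import *
for n in('scene','top'):
    d=cam(n,n+'0.png'); R=cv2.Rodrigues(np.array(d['rvec']))[0]; print(n,-R.T@np.array(d['tvec']).ravel(),d['fx'])
print(sense())
E
```

```text
scene [ 85.89057937 819.22446994 756.74484828] 487.71455631873164
top [ 425.23370208  -38.91852668 1032.77365192] 406.5510957142197
{'time_s': 0.1, 'joint_positions': array([-1.21962455e+00,  1.24467262e-01,  1.65152860e+00, -9.94655160e-06,
        1.36747688e+00, -8.25707867e-02]), 'qd': array([ 5.75158287e-06, -2.48980592e-03, -3.86708403e-03, -1.79594843e-04,
        1.19180931e-03, -1.23301111e-04]), 'tau': array([ 4.57868664e-04, -4.18881261e+01, -3.61096072e+01,  7.76928244e-02,
        4.61628602e-02, -6.50361881e-05]), 'tool_pos': array([ 272.98245124, -589.31978582,  238.49742176]), 'ee_rot': array([ 0.59534466,  0.38109945,  0.59640628, -0.38029921]), 'force': array([0.29311826, 0.64564648, 0.22564123]), 'moment': array([-0.01457545, -0.00483637,  0.01777213]), 'width': 95.59299617374174}
```

View pics/scene0.png

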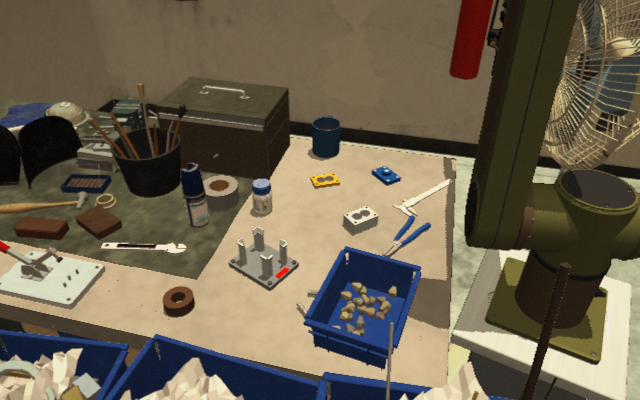

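View pics/top0.png

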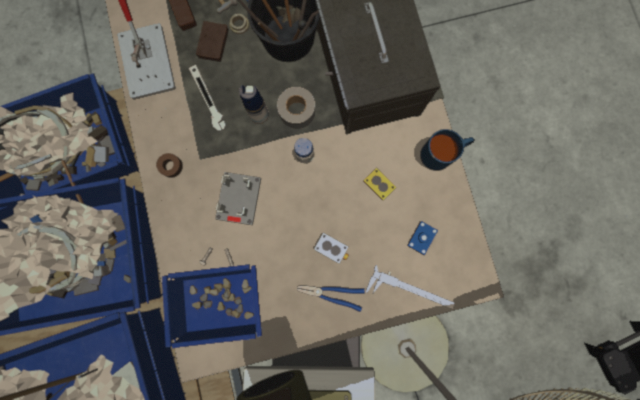

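```bash
python3 - <<'E'
from h import *
d=cam('top'); 
crop(d,200,160,280,230,8,'t_nest.png');crop(d,300,220,380,280,8,'t_body.png');crop(d,350,155,450,265,5,'t_pl.png')
s=cam('scene')
crop(s,220,220,310,290,8,'s_nest.png');crop(s,300,160,410,240,7,'s_parts.png')
print(proj(d,[[500,0,0],[600,0,0],[500,100,0]]))
E
```

```text
[[310.44679934 225.35628561]
 [310.92051424 186.56201993]
 [271.17383249 225.05046104]]
```

View pics/t_nest.png

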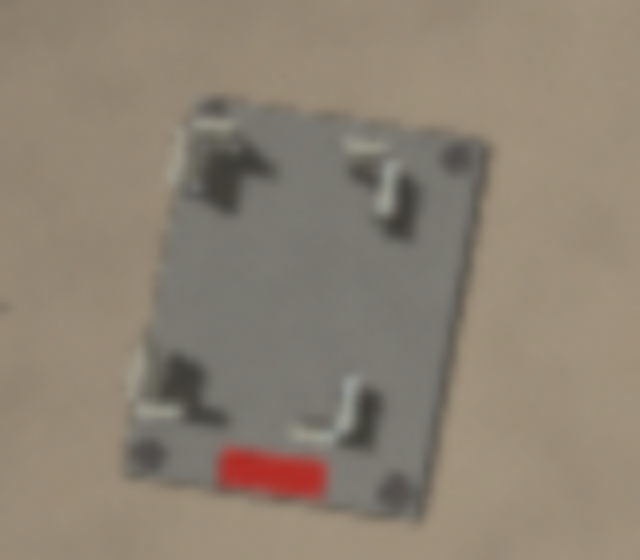

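View pics/t_body.png

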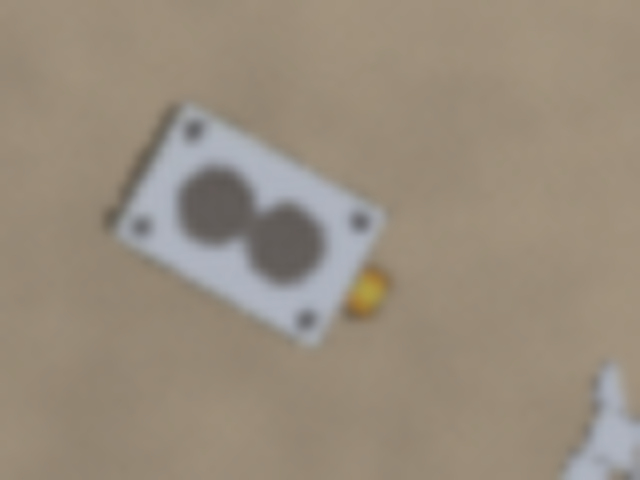

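View pics/t_pl.png

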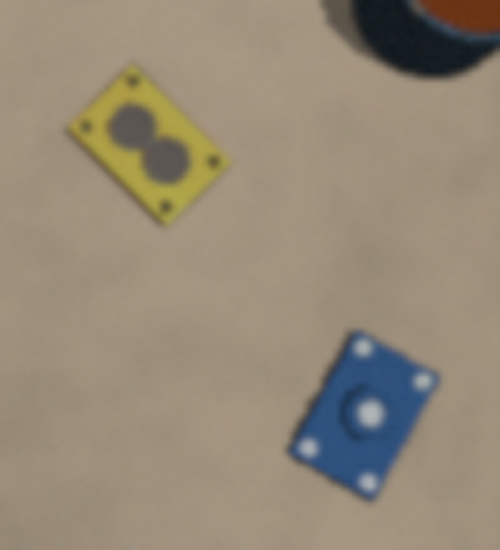

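View pics/s_nest.png

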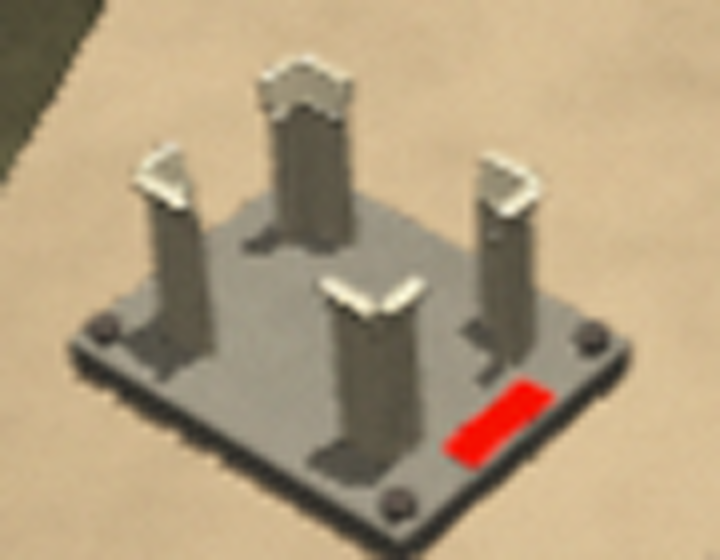

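View pics/s_parts.png

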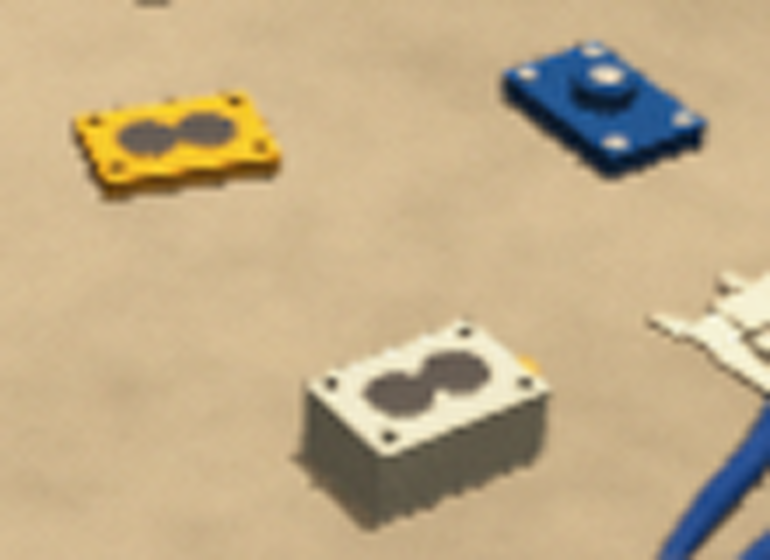

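```bash
cat > fit.py <<'E'
from h import *
from scipy.optimize import least_squares
def c(p,s,x0,y0): return (np.array(p,float)+.5)/s-.5+[x0,y0]
def fit(T,S,dt,ds,z,hx=36,hy=24,g=(400,0,0)):
    # T,S: list of (local xy, px)
    def f(q,sep=False):
        x,y,a=q; R=np.array([[np.cos(a),-np.sin(a)],[np.sin(a),np.cos(a)]])
        r=[]
        for L,d in((T,dt),(S,ds)):
            if not L: continue
            P=np.array([l for l,_ in L],float)@R.T+[x,y]
            r.append((proj(d,np.c_[P,np.full(len(P),z)])-np.array([p for _,p in L])).ravel())
        return r
    o=[]
    b=least_squares(lambda q:np.concatenate(f(q)),g,x_scale=[100,100,1])
    return b.x,np.abs(b.fun).max()
E
cat > poses.py <<'E'
from fit import *
dt=cam('top');ds=cam('scene')
def go(n,loc,tp,sp,st,ss,z,g):
    T=[(l,c(p,*st)) for l,p in zip(loc,tp) if p]; S=[(l,c(p,*ss)) for l,p in zip(loc,sp) if p]
    for nm,a,b in(('both',T,S),('top',T,[]),('scene',[],S)):
        q,e=fit(a,b,dt,ds,z,g=g); print(n,nm,np.round(q[:2],1),'yaw',round(np.degrees(q[2]),1),'maxpx',round(e,2))
go('nest',[(62,48),(62,-48),(-62,-48),(-62,48),(-54,0)],[(193,97),(489,143),(420,522),(127,477),(273,473)],[(75,343),None,(630,345),(402,540),(498,424)],(8,200,160),(8,220,220),12,(570,180,-.17))
go('body',[(36,-24),(36,24),(-36,-24),(-36,24)],[(185,100),(115,230),(386,212),(318,345)],[(308,385),(383,455),(465,322),(550,393)],(8,300,220),(7,300,160),32,(450,-50,1.06))
go('spacer',[(36,-24),(36,24),(-36,-24),(-36,24)],[(132,63),(66,130),(230,162),(165,226)],[(75,125),(108,185),(245,95),(280,155)],(5,350,155),(7,300,160),10,(600,-150,.78))
go('cover',[(36,24),(36,-24),(-36,-24),(-36,24)],[(357,330),(440,376),(373,502),(290,450)],[(503,85),(595,42),(705,125),(612,165)],(5,350,155),(7,300,160),12,(470,-270,-.5))
print('bottle',px2w(dt,[(303,148)],84),'bolts',px2w(dt,[(206,257),(229,257)],8),'mug',px2w(dt,[(440,150)],90))
from scipy.spatial.transform import Rotation as Ro
s=sense();R=Ro.from_quat(np.roll(s['ee_rot'],-1)).as_matrix();print(R.round(3))
E
python3 poses.py
```

```text
nest both [565.7 185.4] yaw -8.3 maxpx 1.49
nest top [567.2 184.8] yaw -8.3 maxpx 0.63
nest scene [563.5 187. ] yaw -8.5 maxpx 1.1
body both [442.4 -51.3] yaw 61.6 maxpx 1.5
body top [444.6 -51.9] yaw 61.6 maxpx 0.73
body scene [439.4 -48.7] yaw 61.4 maxpx 0.9
spacer both [ 605.6 -173.9] yaw 45.3 maxpx 1.57
spacer top [ 607.2 -174.5] yaw 44.9 maxpx 0.41
spacer scene [ 602.5 -170.5] yaw 46.2 maxpx 0.58
cover both [ 469.5 -280. ] yaw -29.4 maxpx 2.16
cover top [ 471.1 -280.9] yaw -29.9 maxpx 0.47
cover scene [ 466.1 -275.1] yaw -28.5 maxpx 0.9
bottle [[679.40235051  16.96492362  84.        ]] bolts [[418.14379904 260.20955131   8.        ]
 [418.63606777 202.5200974    8.        ]] mug [[ 674.83990432 -308.79185745   90.        ]]
[[-0.     0.907  0.42 ]
 [ 0.001  0.42  -0.907]
 [-1.     0.    -0.001]]
```

```bash
python3 -m pendant '[1.7,5.4,-0.5,0,0,3.7,-1,1.7,5.4,-0.5,0,0,3.7,-1,1.7,5.4,-0.5,0,0,3.7,-1,1.7,5.4,-0.5,0,0,3.7,-1,1.7,5.4,-0.5,0,0,3.7,-1,1.7,5.4,-0.5,0,0,3.7,-1,1.7,5.4,-1,0,0,3.7,-1,1.7,5.4,-1,0,0,3.7,-1,1.7,5.4,-1,0,0,3.7,-1,1.7,5.4,-1,0,0,3.3,-1]' 40
python3 -m pendant '[0,0,-3,0,0,0,-1,0,0,-3,0,0,0,-1,0,0,0,0,0,0,-1]' 
python3 - <<'E'
from h import *
for n in('scene','top'): cam(n,n+'1.png')
E
```

```text
time_s: 1.55
tool_pos: [443.5, -48.0, 169.8]
ee_rot: [0.686, 0.174, 0.685, -0.174]
force: [0.5, -0.5, -0.0]
width: 95.4
time_s: 1.92
tool_pos: [441.2, -49.1, 107.3]
ee_rot: [0.683, 0.174, 0.687, -0.174]
force: [0.0, -0.4, -0.2]
width: 95.2
```

View pics/scene1.png

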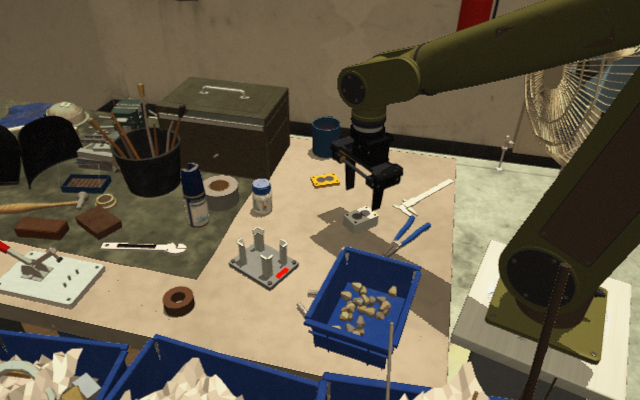

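View pics/top1.png

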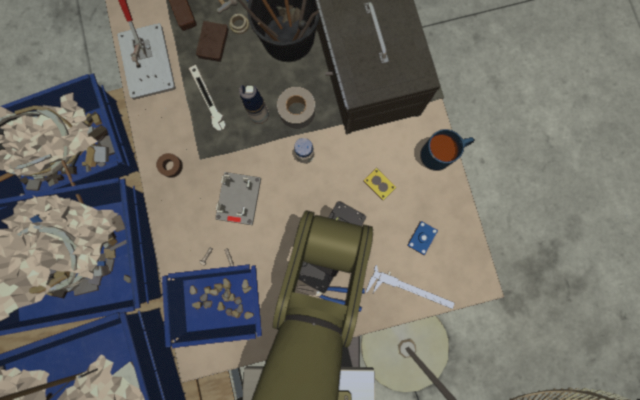

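```bash
cat > tip.py <<'E'
from h import *
import sys
from scipy.spatial.transform import Rotation as Ro
d=cam('scene');s=sense();R=Ro.from_quat(np.roll(s['ee_rot'],-1)).as_matrix();p=s['tool_pos'];w=s['width']/2
print(p.round(2),'jaw',np.degrees(np.arctan2(R[1,2],R[0,2])).round(2),'tilt',R[2,:].round(4),'w',round(2*w,2))
L=[(25,y,sg*(w+o)) for sg in(1,-1) for o in(0,12) for y in(-10,10)]
q=proj(d,[p+R@np.array(l) for l in L])
u0,v0=(q.mean(0)-[45,40]).astype(int); sc=8
im=cv2.resize(d['img'][v0:v0+75,u0:u0+90],None,fx=sc,fy=sc,interpolation=cv2.INTER_CUBIC)[:,:,::-1].copy()
for (u,v),l in zip(q,L):
    cv2.circle(im,(int((u-u0+.5)*sc-.5),int((v-v0+.5)*sc-.5)),2,(0,0,255),-1)
cv2.imwrite('pics/'+sys.argv[1],im); print(u0,v0,q.round(1).tolist())
E
python3 tip.py tip1.png
```

```text
[444.04 -50.17 111.08] jaw -28.57 tilt [-1.e+00  6.e-04  2.e-03] w 95.19
315 156 [[352.1, 184.9], [345.4, 187.3], [349.3, 182.5], [342.6, 184.9], [376.3, 204.9], [369.4, 207.6], [379.6, 207.6], [372.6, 210.4]]
```

View pics/tip1.png

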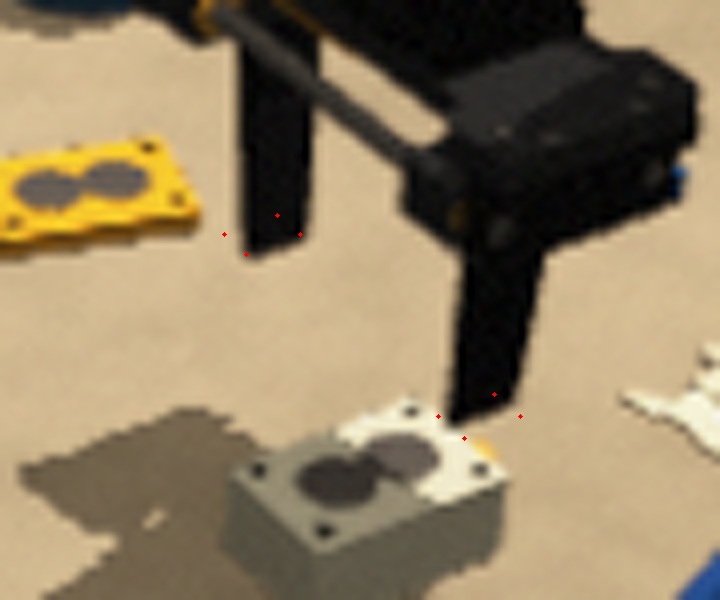

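```bash
python3 -m pendant '[-0.3,0,-2,0,0,0,-1,0,0,-2,0,0,0,-1,0,0,-2,0,0,0,-1,0,0,-2,0,0,0,-1,0,0,0,0,0,0,-1]'; python3 tip.py tip2.png;  python3 -m pendant '[0,0,0,0,0,0,0.2,0,0,0,0,0,0,0.2,0,0,0,0,0,0,0.2,0,0,0,0,0,0,0.2]' 30
```

```text
time_s: 2.7
tool_pos: [440.1, -50.1, 29.8]
ee_rot: [0.685, 0.175, 0.686, -0.175]
force: [0.2, 0.7, 0.6]
width: 95.0
[440.86 -50.17  30.67] jaw -28.58 tilt [-1.e+00  3.e-04  1.e-03] w 95.01
315 183 [[351.6, 211.5], [345.2, 214.1], [348.9, 209.1], [342.4, 211.6], [374.8, 232.1], [368.1, 235.0], [377.9, 234.9], [371.2, 237.8]]
time_s: 3.25
tool_pos: [440.3, -49.8, 29.9]
ee_rot: [0.685, 0.174, 0.685, -0.174]
force: [0.3, 1.3, -1.0]
width: 60.3
```

View pics/tip2.png

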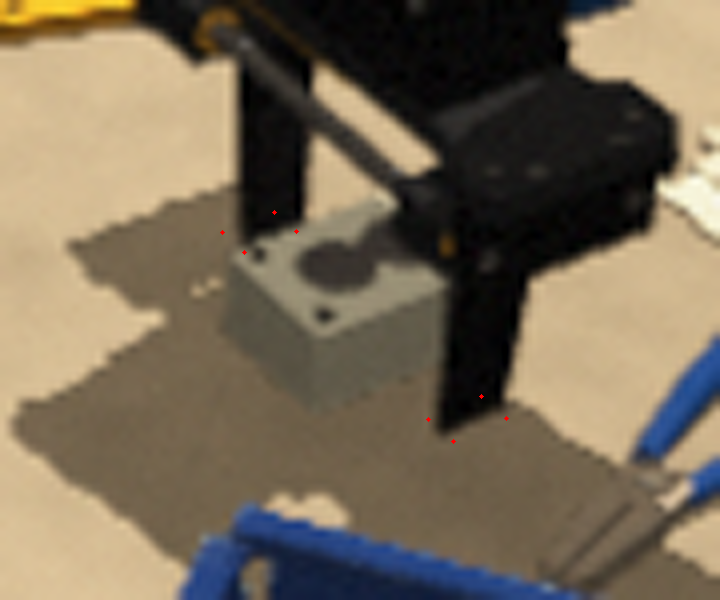

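```bash
python3 -m pendant '[0,0,0,0,0,0,0.6,0,0,0,0,0,0,0.6,0,0,0,0,0,0,0.6,0,0,0,0,0,0,0.6]' 35;  python3 tip.py tip3.png
```

```text
time_s: 3.75
tool_pos: [440.4, -49.9, 29.8]
ee_rot: [0.685, 0.174, 0.685, -0.174]
force: [0.8, -1.1, -0.4]
width: 47.6
[440.34 -49.84  29.74] jaw -28.55 tilt [-1.e+00  1.e-04  3.e-04] w 48.08
314 183 [[357.2, 216.8], [350.7, 219.5], [354.4, 214.3], [347.9, 216.9], [369.0, 227.3], [362.3, 230.0], [372.0, 230.0], [365.3, 232.8]]
```

View pics/tip3.png

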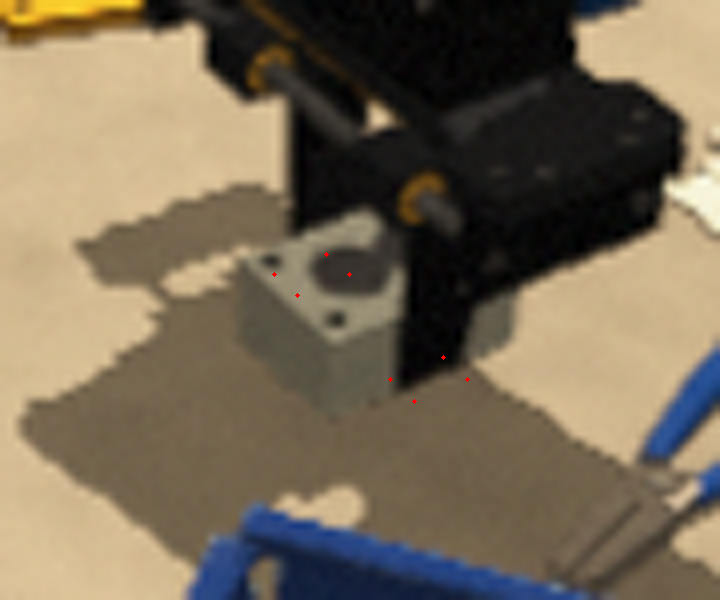

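```bash
python3 -m pendant '[0,0,1,0,0,0,0.6,0,0,2,0,0,0,0.6,0,0,2.5,0,0,0,0.6,0,0,2.5,0,0,0,0.6,0,0,2,0,0,0,0.6,0,0,0,0,0,0,0.6]'; python3 -m pendant '[1.24,2.37,0,0,0,-7,0.6,1.24,2.37,0,0,0,-7,0.6,1.24,2.37,0,0,0,-7,0.6,1.24,2.37,0,0,0,-7,0.6,1.24,2.37,0,0,0,-7,0.6,1.24,2.37,0,0,0,-7,0.6,1.24,2.37,0,0,0,-7,0.6,1.24,2.37,0,0,0,-7,0.6,1.24,2.37,0,0,0,-7,0.6,1.24,2.37,0,0,0,-6.9,0.6]'; python3 -m pendant '[0,0,0,0,0,0,0.6,0,0,0,0,0,0,0.6]'; python3 - <<'E'
from h import *
d=cam('scene');crop(d,205,150,325,290,5,'n1.png')
E
python3 tip.py tip4.png
```

```text
time_s: 4.55
tool_pos: [441.1, -50.0, 131.5]
ee_rot: [0.687, 0.174, 0.684, -0.174]
force: [0.1, 0.3, -2.1]
width: 48.3
time_s: 5.8
tool_pos: [563.4, 187.8, 127.7]
ee_rot: [-0.46, -0.535, -0.461, 0.537]
force: [-0.1, 0.1, -1.1]
width: 47.6
time_s: 6.05
tool_pos: [563.1, 186.6, 128.3]
ee_rot: [-0.462, -0.534, -0.463, 0.536]
force: [-0.0, 0.2, -2.2]
width: 47.9
[563.42 186.36 128.93] jaw -98.44 tilt [-1.0e+00 -1.3e-03  8.0e-04] w 47.94
216 189 [[272.5, 225.9], [265.5, 222.2], [276.3, 223.1], [269.3, 219.5], [256.9, 237.5], [249.8, 233.7], [252.9, 240.6], [245.7, 236.6]]
```

View pics/n1.png

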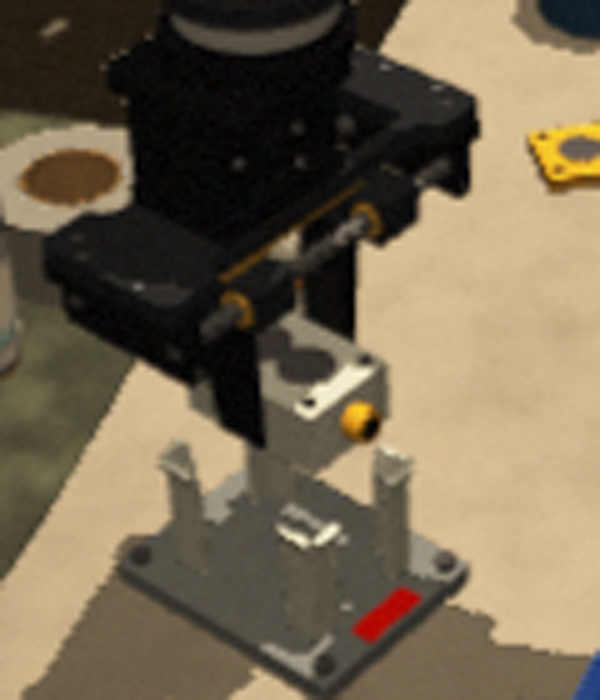

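```bash
cat > ov.py <<'E'
from h import *
import sys
from scipy.spatial.transform import Rotation as Ro
# usage: ov.py name cam nx ny nyaw  [h zoff(bottom below TCP) ]
name,cn=sys.argv[1:3]; nx,ny,a=map(float,sys.argv[3:6]); a=np.radians(a)
d=cam(cn);sc=7
N=np.array([[np.cos(a),-np.sin(a),0],[np.sin(a),np.cos(a),0],[0,0,1]])
G=lambda P:proj(d,np.array(P,float)@N.T+[nx,ny,0])
q0=G([[0,0,60]])[0]; u0,v0=(q0-[50,50]).astype(int); 
im=cv2.resize(d['img'][v0:v0+84,u0:u0+100],None,fx=sc,fy=sc,interpolation=cv2.INTER_CUBIC)[:,:,::-1].copy()
def pl(q,col,cl=True): cv2.polylines(im,[np.round(((q-[u0,v0]+.5)*sc-.5)*8).astype(int).reshape(-1,1,2)],cl,col,1,cv2.LINE_AA,3)
def rect(x,y,z): return [(x,y,z),(x,-y,z),(-x,-y,z),(-x,y,z)]
pl(G(rect(62,48,12)),(0,255,0)); pl(G(rect(42.5,30.5,71)),(0,255,255)); pl(G(rect(38.5,26.5,12)),(0,160,255))
pl(G([(-48,17,12),(-48,-17,12),(-60,-17,12),(-60,17,12)]),(255,255,0))
if len(sys.argv)>6:
    h,zo=map(float,sys.argv[6:8]); s=sense();p=s['tool_pos'];R=Ro.from_quat(np.roll(s['ee_rot'],-1)).as_matrix()
    yv=R[:,2]*-1;xv=np.array([yv[1],-yv[0],0])
    B=lambda P:proj(d,[p+xv*x+yv*y+[0,0,z-zo] for x,y,z in P])
    pl(B(rect(36,24,0)),(0,0,255)); pl(B(rect(36,24,h)),(255,0,255))
cv2.imwrite('pics/'+name,im)
E
python3 ov.py ov1.png scene 564 186.8 -8.4 32 29.7;python3 ov.py ov1t.png top 564 186.8 -8.4 32 29.7
```

```text
(no output)
```

View pics/ov1.png

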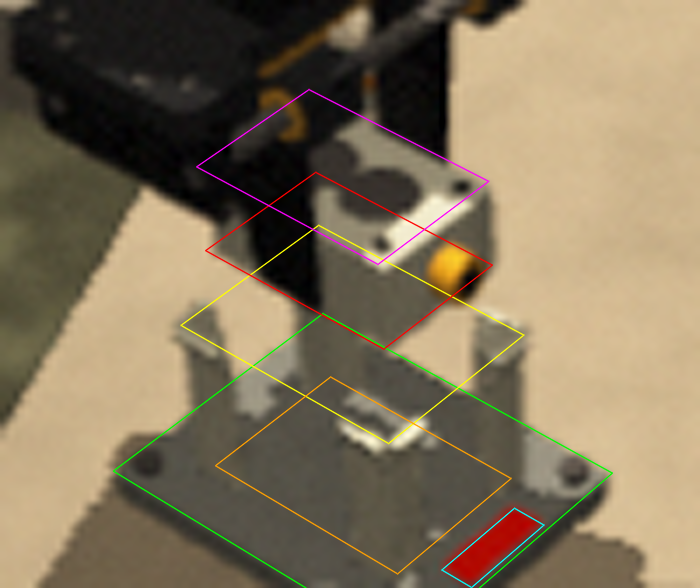

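View pics/ov1t.png

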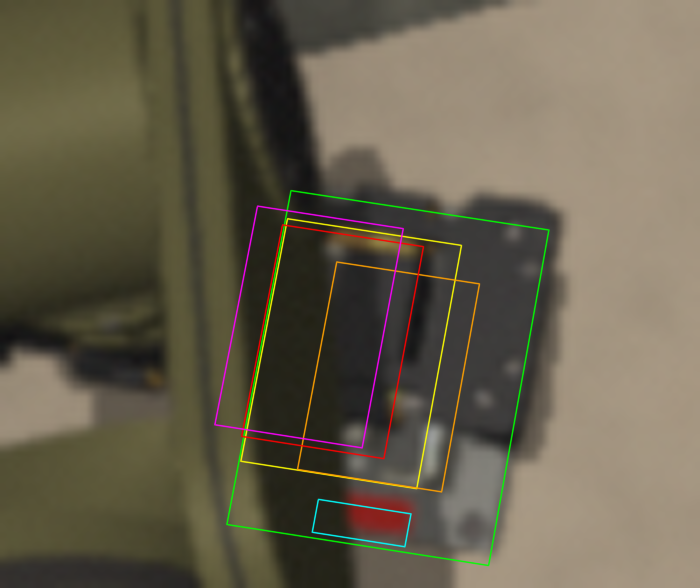

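```bash
python3 -m pendant '[0,0,-1.5,0,0,0,0.6,0,0,-1.5,0,0,0,0.6,0,0,-1,0,0,0,0.6,0,0,-1,0,0,0,0.6,0,0,0,0,0,0,0.6]'; python3 ov.py ov2.png scene 564 186.8 -8.4 32 29.7
```

```text
time_s: 6.88
tool_pos: [564.7, 187.0, 78.8]
ee_rot: [0.462, 0.536, 0.462, -0.535]
force: [4.8, 0.0, -3.2]
width: 47.4
```

View pics/ov2.png

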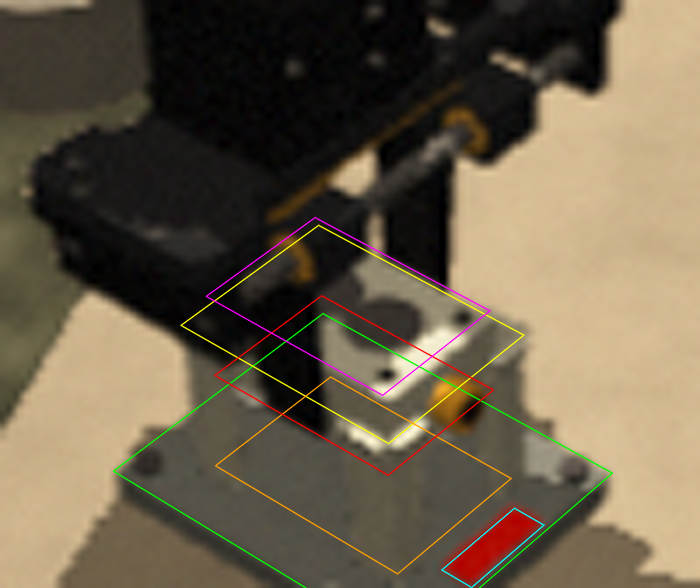

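```bash
python3 -m pendant '[0.15,0,0,0,0,0,0.6,0,0,0,0,0,0,0.6]';  python3 -m pendant '[0,0,-1,0,0,0,0.6,0,0,-1,0,0,0,0.6,0,0,0,0,0,0,0.6]'
```

```text
time_s: 7.18
tool_pos: [564.9, 187.3, 79.4]
ee_rot: [-0.461, -0.535, -0.462, 0.536]
force: [-0.4, 0.6, -2.0]
width: 47.8
time_s: 7.55
tool_pos: [564.9, 187.0, 58.2]
ee_rot: [-0.462, -0.535, -0.462, 0.536]
force: [0.1, 0.2, -2.1]
width: 48.0
```

```bash
python3 -m pendant '[0,0,-1,0,0,0,0.6,0,0,-0.5,0,0,0,0.6,0,0,0,0,0,0,0.6]';  python3 -m pendant '[0,0,-0.2,0,0,0,0.6,0,0,0,0,0,0,0.6]';python3 -m pendant '[0,0,-0.15,0,0,0,0.6,0,0,0,0,0,0,0.6]'
```

```text
time_s: 7.92
tool_pos: [565.1, 187.1, 43.9]
ee_rot: [-0.462, -0.535, -0.462, 0.536]
force: [0.5, -0.4, -2.6]
width: 47.6
time_s: 8.18
tool_pos: [565.6, 187.2, 42.7]
ee_rot: [-0.462, -0.535, -0.462, 0.535]
force: [-0.2, -0.2, -2.2]
width: 47.8
time_s: 8.43
tool_pos: [566.0, 187.3, 41.8]
ee_rot: [0.462, 0.536, 0.462, -0.535]
force: [-0.9, -0.1, 1.1]
width: 47.9
```

```bash
python3 -m pendant '[0,0,-0.05,0,0,0,0.6,0,0,0,0,0,0,-0.1,0,0,0,0,0,0,-0.3,0,0,0,0,0,0,-0.4,0,0,0,0,0,0,-0.4]'; python3 -m pendant '[0,0,1,0,0,0,-0.4,0,0,2.5,0,0,0,-0.4,0,0,3,0,0,0,-0.4,0,0,3,0,0,0,-0.4,0,0,0,0,0,0,-1]';python3 ov.py ov3.png scene 564 186.8 -8.4
```

```text
time_s: 9.05
tool_pos: [565.6, 187.2, 40.5]
ee_rot: [-0.462, -0.535, -0.462, 0.536]
force: [-0.8, 0.4, -0.6]
width: 66.3
time_s: 9.68
tool_pos: [568.0, 187.8, 139.8]
ee_rot: [0.463, 0.538, 0.461, -0.533]
force: [0.1, -0.4, -0.4]
width: 72.0
```

View pics/ov3.png

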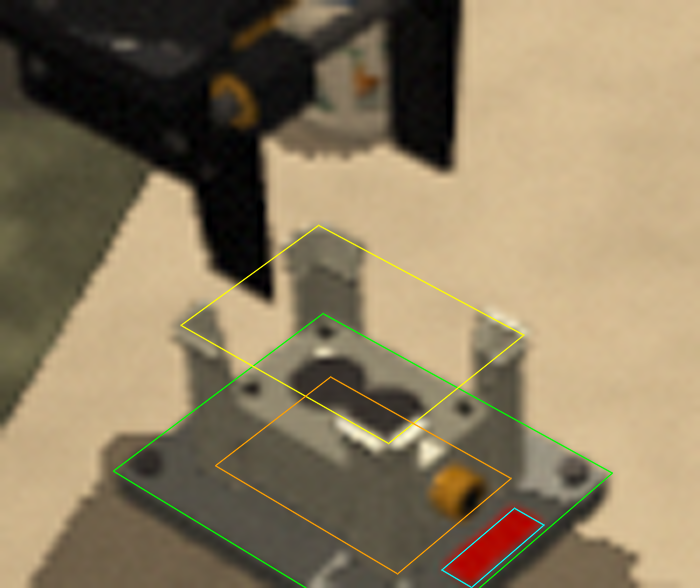

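```bash
python3 -m pendant '[0.38,-3.59,0,0,0,5.4,-1,0.38,-3.59,0,0,0,5.4,-1,0.38,-3.59,0,0,0,5.4,-1,0.38,-3.59,0,0,0,5.4,-1,0.38,-3.59,0,0,0,5.4,-1,0.38,-3.59,0,0,0,5.4,-1,0.38,-3.59,0,0,0,5.4,-1,0.38,-3.59,0,0,0,5.4,-1,0.38,-3.59,0,0,0,5.4,-1,0.38,-3.59,0,0,0,5.4,-1]'; python3 -m pendant '[0,0,-3,0,0,0,-1,0,0,-3,0,0,0,-1,0,0,0,0,0,0,-1,0,0,0,0,0,0,-1]';python3 tip.py tip5.png
python3 - <<'E'
from h import *
for n in('scene','top'): cam(n,n+'2.png')
E
```

```text
time_s: 10.98
tool_pos: [602.6, -172.6, 133.6]
ee_rot: [0.654, 0.266, 0.656, -0.266]
force: [0.9, -0.2, -0.8]
width: 95.3
time_s: 11.48
tool_pos: [603.7, -171.7, 75.7]
ee_rot: [0.654, 0.267, 0.655, -0.267]
force: [0.4, -0.1, -0.2]
width: 95.1
[ 604.32 -171.88   76.66] jaw -44.43 tilt [-1.0e+00  6.0e-04  1.3e-03] w 94.72
280 126 [[323.2, 156.9], [316.3, 157.9], [322.0, 154.8], [315.1, 155.8], [333.8, 174.9], [326.6, 176.1], [335.2, 177.4], [327.9, 178.5]]
```

View pics/tip5.png

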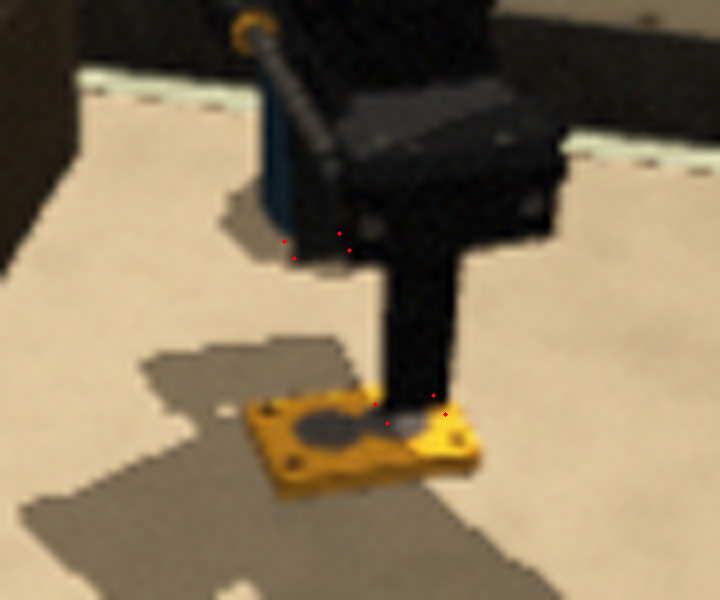

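View pics/top2.png

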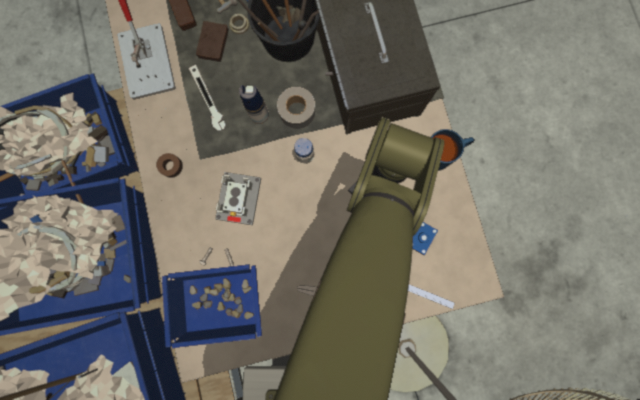

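```bash
python3 - <<'E'
from h import *
t=cam('top');s=cam('scene')
crop(s,290,90,400,180,7,'mug.png')
for z in(60,80,90,100,110): print(z,px2w(t,[(440,150)],z)[0].round(),px2w(s,[(326,123)],z)[0].round())
E
```

```text
60 [ 683. -317.   60.] [ 713. -381.   60.]
80 [ 677. -312.   80.] [ 695. -347.   80.]
90 [ 675. -309.   90.] [ 686. -330.   90.]
100 [ 672. -306.  100.] [ 677. -312.  100.]
110 [ 670. -303.  110.] [ 668. -295.  110.]
```

View pics/mug.png

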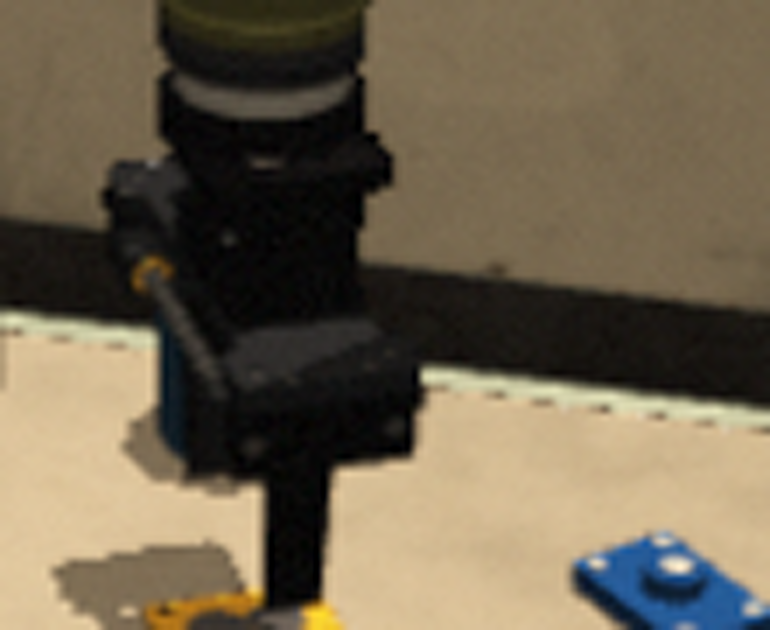

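```bash
python3 -m pendant '[0,0,-2,0,0,0,-1,0,0,-1,0,0,0,-1,0,0,0,0,0,0,-1]'; python3 -m pendant '[0,0,-1,0,0,0,-1,0,0,-0.8,0,0,0,-1,0,0,0,0,0,0,-1,0,0,0,0,0,0,-1]'; python3 -m pendant '[0,0,0,0,0,0,0.2,0,0,0,0,0,0,0.4,0,0,0,0,0,0,0.6,0,0,0,0,0,0,0.6,0,0,0,0,0,0,0.6,0,0,0,0,0,0,0.6]' 30; python3 tip.py tip6.png
```

```text
time_s: 12.1
tool_pos: [602.2, -171.3, 43.4]
ee_rot: [0.653, 0.267, 0.656, -0.267]
force: [-0.8, -0.3, 0.3]
width: 95.0
time_s: 12.6
tool_pos: [603.8, -171.9, 27.8]
ee_rot: [0.655, 0.267, 0.654, -0.267]
force: [0.0, -0.5, -0.1]
width: 94.9
time_s: 13.35
tool_pos: [603.8, -171.9, 27.7]
ee_rot: [0.655, 0.267, 0.654, -0.267]
force: [0.4, -0.5, 0.5]
width: 47.7
[ 603.82 -171.91   27.72] jaw -44.44 tilt [-1.e+00  1.e-04  4.e-04] w 47.75
279 141 [[325.6, 176.2], [318.7, 177.2], [324.3, 173.9], [317.5, 174.9], [330.8, 185.4], [323.8, 186.6], [332.1, 187.9], [325.1, 189.0]]
```

View pics/tip6.png

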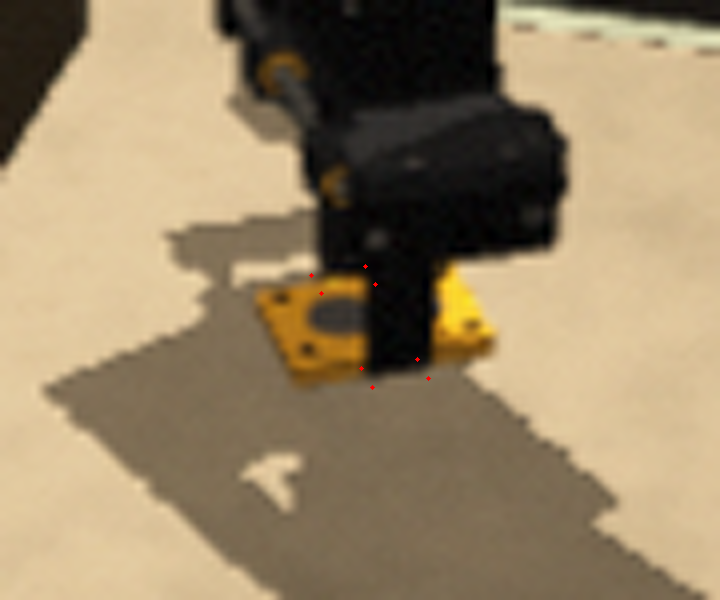

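```bash
python3 -m pendant '[0,0,0.5,0,0,0,0.6,0,0,1.5,0,0,0,0.6,0,0,2.5,0,0,0,0.6,0,0,2.5,0,0,0,0.6,0,0,2.5,0,0,0,0.6,0,0,1.5,0,0,0,0.6,0,0,0,0,0,0,0.6]'; python3 -m pendant '[-0.4,3.59,0,0,0,-5.4,0.6,-0.4,3.59,0,0,0,-5.4,0.6,-0.4,3.59,0,0,0,-5.4,0.6,-0.4,3.59,0,0,0,-5.4,0.6,-0.4,3.59,0,0,0,-5.4,0.6,-0.4,3.59,0,0,0,-5.4,0.6,-0.4,3.59,0,0,0,-5.4,0.6,-0.4,3.59,0,0,0,-5.4,0.6,-0.4,3.59,0,0,0,-5.4,0.6,-0.4,3.59,0,0,0,-5.4,0.6]'; python3 -m pendant '[0,0,-1,0,0,0,0.6,0,0,0,0,0,0,0.6,0,0,0,0,0,0,0.6]';python3 ov.py ov4.png scene 564.5 186.8 -8.4 10 27.7; python3 tip.py tip7.png
```

```text
time_s: 14.28
tool_pos: [604.6, -172.1, 139.7]
ee_rot: [0.656, 0.267, 0.653, -0.267]
force: [0.2, 0.3, -2.2]
width: 47.4
time_s: 15.52
tool_pos: [562.5, 188.1, 136.1]
ee_rot: [-0.461, -0.535, -0.461, 0.537]
force: [0.6, -0.2, -1.5]
width: 47.5
time_s: 15.9
tool_pos: [563.5, 186.2, 126.9]
ee_rot: [-0.461, -0.535, -0.462, 0.536]
force: [0.7, -0.4, -1.6]
width: 47.9
[563.92 186.33 127.69] jaw -98.51 tilt [-1.e+00  1.e-04  1.e-04] w 47.89
215 190 [[272.3, 226.3], [265.3, 222.6], [276.1, 223.5], [269.1, 219.8], [256.7, 237.9], [249.7, 234.0], [252.7, 240.9], [245.6, 237.0]]
```

View pics/ov4.png

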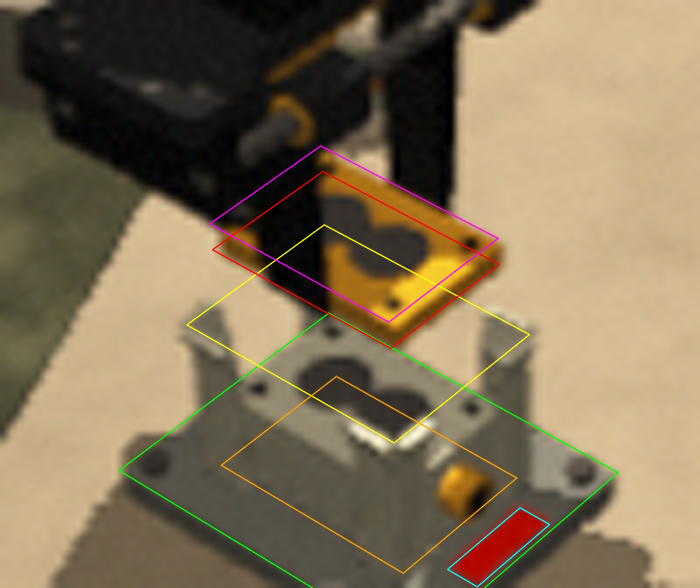

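```bash
python3 -m pendant '[0.1,0,-1.5,0,0,0,0.6,0,0,-1,0,0,0,0.6,0,0,0,0,0,0,0.6,0,0,0,0,0,0,0.6]';python3 -m pendant '[0,0,-1,0,0,0,0.6,0,0,0,0,0,0,0.6]';python3 -m pendant '[0,0,-1,0,0,0,0.6,0,0,0,0,0,0,0.6]'; python3 ov.py ov5.png scene 564.5 186.8 -8.4 10 27.7
```

```text
time_s: 16.5
tool_pos: [564.7, 187.2, 102.5]
ee_rot: [-0.462, -0.535, -0.462, 0.536]
force: [1.1, -0.5, -1.5]
width: 47.7
time_s: 16.75
tool_pos: [564.0, 187.1, 91.6]
ee_rot: [-0.462, -0.535, -0.462, 0.536]
force: [-0.4, 0.1, -0.9]
width: 47.7
time_s: 17.0
tool_pos: [564.4, 187.1, 81.7]
ee_rot: [-0.462, -0.535, -0.462, 0.536]
force: [0.5, 0.4, -2.3]
width: 47.2
```

View pics/ov5.png

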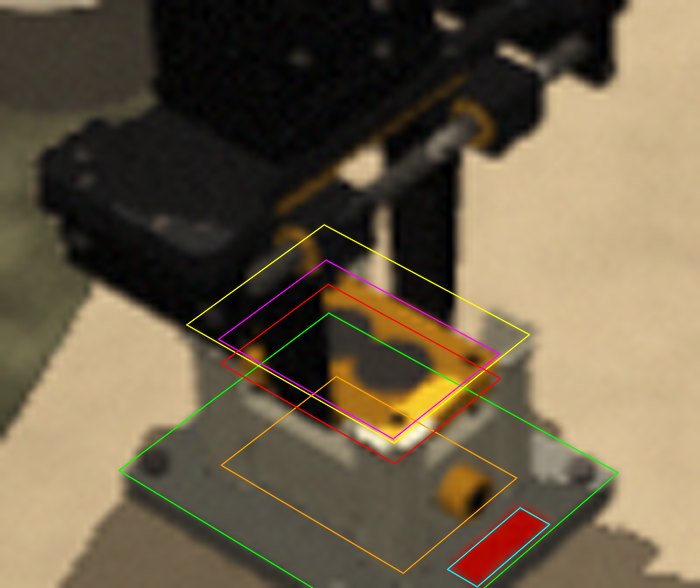

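```bash
python3 -m pendant '[0,0,-0.5,0,0,0,0.6,0,0,-0.2,0,0,0,0.6,0,0,0,0,0,0,0.6]';python3 -m pendant '[0,0,-0.2,0,0,0,0.6,0,0,0,0,0,0,0.6]';python3 -m pendant '[0,0,-0.15,0,0,0,0.6,0,0,0,0,0,0,0.6]';python3 -m pendant '[0,0,-0.1,0,0,0,0.6,0,0,0,0,0,0,0.6]'
```

```text
time_s: 17.42
tool_pos: [564.5, 187.2, 75.4]
ee_rot: [-0.462, -0.535, -0.462, 0.536]
force: [-0.1, -0.2, -1.7]
width: 47.3
time_s: 17.68
tool_pos: [564.5, 187.2, 73.5]
ee_rot: [-0.462, -0.535, -0.462, 0.536]
force: [-0.3, 0.3, -1.1]
width: 47.6
time_s: 17.92
tool_pos: [564.6, 187.2, 72.0]
ee_rot: [-0.462, -0.535, -0.462, 0.536]
force: [0.3, 0.2, -2.3]
width: 47.6
time_s: 18.18
tool_pos: [564.8, 187.2, 71.7]
ee_rot: [0.462, 0.535, 0.462, -0.535]
force: [-1.7, -0.5, 3.4]
width: 47.4
```

```bash
python3 -m pendant '[0,0,0,0,0,0,0.0,0,0,0,0,0,0,-0.2,0,0,0,0,0,0,-0.4,0,0,0,0,0,0,-0.4]'; python3 -m pendant '[0,0,1,0,0,0,-0.4,0,0,2.5,0,0,0,-0.4,0,0,3,0,0,0,-0.4,0,0,0,0,0,0,-1]';python3 ov.py ov6.png scene 564.5 186.8 -8.4
```

```text
time_s: 18.68
tool_pos: [564.7, 187.2, 70.9]
ee_rot: [0.462, 0.535, 0.462, -0.535]
force: [0.1, -0.1, -0.7]
width: 65.7
time_s: 19.18
tool_pos: [567.0, 187.8, 140.1]
ee_rot: [0.463, 0.538, 0.461, -0.533]
force: [0.5, 0.2, -0.2]
width: 72.0
```

View pics/ov6.png

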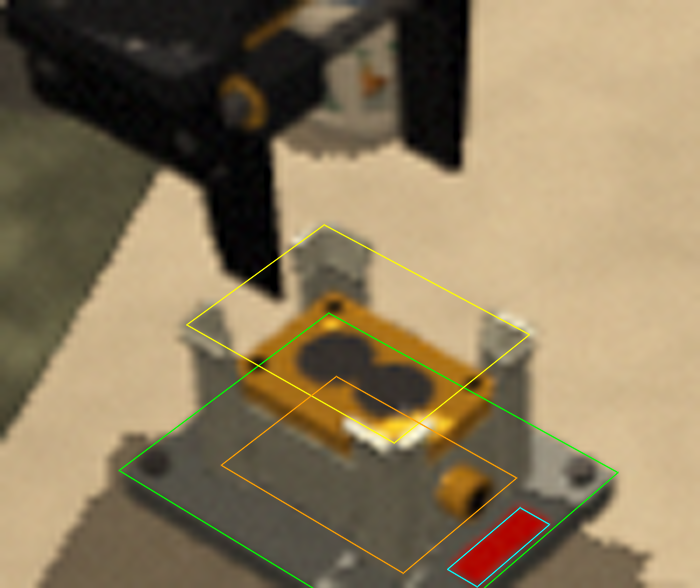

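```bash
python3 -m pendant '[-0.97,-4.64,0,0,0,-2.1,-1,-0.97,-4.64,0,0,0,-2.1,-1,-0.97,-4.64,0,0,0,-2.1,-1,-0.97,-4.64,0,0,0,-2.1,-1,-0.97,-4.64,0,0,0,-2.1,-1,-0.97,-4.64,0,0,0,-2.1,-1,-0.97,-4.64,0,0,0,-2.1,-1,-0.97,-4.64,0,0,0,-2.1,-1,-0.97,-4.64,0,0,0,-2.1,-1,-0.97,-4.64,0,0,0,-2,-1]'; python3 -m pendant '[0,0,-3,0,0,0,-1,0,0,-3,0,0,0,-1,0,0,-1,0,0,0,-1,0,0,-1,0,0,0,-1,0,0,0,0,0,0,-1,0,0,0,0,0,0,-1]';python3 tip.py tip8.png
```

```text
time_s: 20.48
tool_pos: [466.4, -277.7, 134.6]
ee_rot: [-0.356, -0.61, -0.357, 0.611]
force: [0.3, 0.0, 0.6]
width: 94.9
time_s: 21.22
tool_pos: [468.4, -277.1, 57.2]
ee_rot: [0.358, 0.611, 0.357, -0.61]
force: [1.0, -1.2, -0.2]
width: 95.1
[ 468.43 -277.15   57.28] jaw -119.33 tilt [-1.e+00  2.e-03  2.e-04] w 94.81
340 127 [[401.6, 164.6], [397.0, 161.3], [404.9, 163.4], [400.3, 160.2], [374.4, 174.1], [370.0, 170.7], [370.8, 175.3], [366.4, 171.9]]
```

View pics/tip8.png

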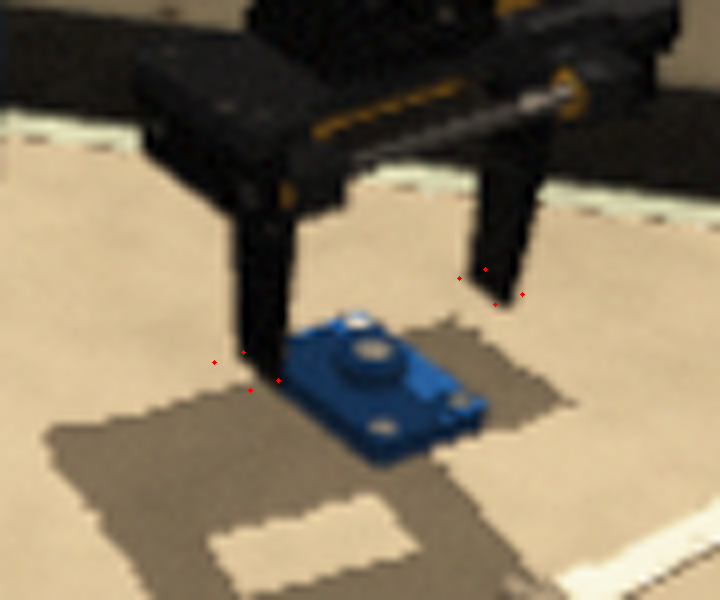

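```bash
python3 - <<'E'
from fit import *
ds=cam('scene')
loc=[(36,24),(36,-24),(-36,-24),(-36,24)];sp=[(503,85),(595,42),(705,125),(612,165)]
S=[(l,c(p,7,300,160)-[1.25,0.1]) for l,p in zip(loc,sp)]
q,e=fit([],S,ds,ds,12,g=(470,-270,-.5));print(q[:2],np.degrees(q[2]),e)
E
```

```text
[ 469.35858879 -273.794878  ] -28.396234550749345 0.8866781956768648
```

```bash
python3 -m pendant '[0.22,0.23,-1,0,0,0,-1,0,0,-1,0,0,0,-1,0,0,-0.8,0,0,0,-1,0,0,0,0,0,0,-1]'; python3 -m pendant '[0,0,0,0,0,0,0.2,0,0,0,0,0,0,0.4,0,0,0,0,0,0,0.6,0,0,0,0,0,0,0.6,0,0,0,0,0,0,0.6,0,0,0,0,0,0,0.6]' 30; python3 tip.py tip9.png
```

```text
time_s: 21.82
tool_pos: [469.1, -273.9, 26.8]
ee_rot: [-0.356, -0.61, -0.358, 0.611]
force: [-0.2, 0.5, -0.5]
width: 94.9
time_s: 22.58
tool_pos: [469.9, -274.8, 28.4]
ee_rot: [-0.357, -0.61, -0.357, 0.61]
force: [-0.7, -1.8, 0.5]
width: 48.0
[ 469.87 -274.79   28.31] jaw -119.34 tilt [-1.e+00  2.e-04  5.e-04] w 47.52
339 136 [[393.1, 175.9], [388.6, 172.6], [396.4, 174.7], [391.9, 171.4], [379.6, 180.7], [375.2, 177.3], [376.1, 182.0], [371.8, 178.5]]
```

View pics/tip9.png

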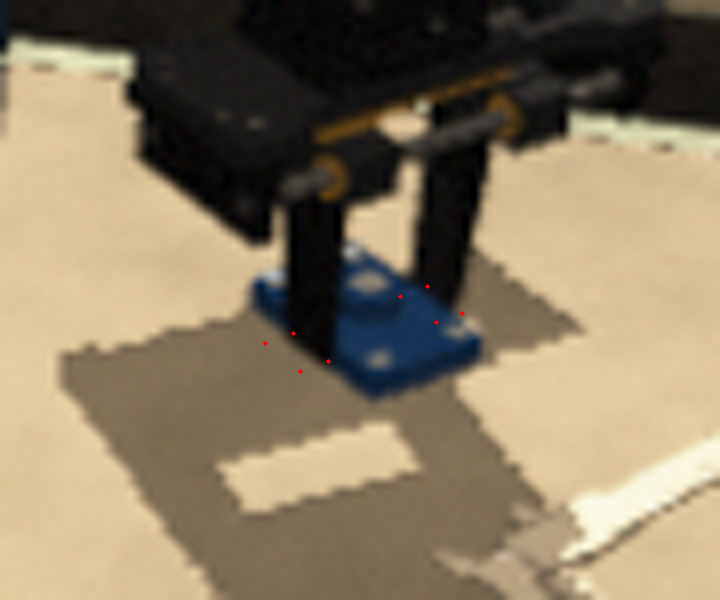

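```bash
python3 -m pendant '[0,0,0.5,0,0,0,0.6,0,0,1.5,0,0,0,0.6,0,0,2.5,0,0,0,0.6,0,0,2.5,0,0,0,0.6,0,0,2.5,0,0,0,0.6,0,0,2,0,0,0,0.6,0,0,0,0,0,0,0.6]'; python3 -m pendant '[0.95,4.62,0,0,0,2.1,0.6,0.95,4.62,0,0,0,2.1,0.6,0.95,4.62,0,0,0,2.1,0.6,0.95,4.62,0,0,0,2.1,0.6,0.95,4.62,0,0,0,2.1,0.6,0.95,4.62,0,0,0,2.1,0.6,0.95,4.62,0,0,0,2.1,0.6,0.95,4.62,0,0,0,2.1,0.6,0.95,4.62,0,0,0,2.1,0.6,0.95,4.62,0,0,0,2,0.6]'; python3 -m pendant '[0,0,-1,0,0,0,0.6,0,0,0,0,0,0,0.6,0,0,0,0,0,0,0.6]';python3 ov.py ov7.png scene 564.5 186.8 -8.4 12 28.2; python3 tip.py tip10.png
```

```text
time_s: 23.5
tool_pos: [471.0, -275.2, 145.7]
ee_rot: [0.359, 0.611, 0.356, -0.61]
force: [0.7, -0.1, -1.1]
width: 47.8
time_s: 24.75
tool_pos: [564.2, 188.9, 141.6]
ee_rot: [-0.462, -0.534, -0.463, 0.536]
force: [0.2, 0.0, -1.0]
width: 47.4
time_s: 25.12
tool_pos: [564.3, 186.3, 132.4]
ee_rot: [-0.461, -0.535, -0.462, 0.536]
force: [0.5, -0.4, -1.7]
width: 47.8
[564.85 186.44 133.18] jaw -98.54 tilt [-1.e+00 -1.e-04  1.e-04] w 47.78
215 188 [[271.8, 224.2], [264.8, 220.5], [275.6, 221.4], [268.6, 217.7], [256.2, 235.7], [249.1, 231.8], [252.1, 238.8], [245.0, 234.8]]
```

View pics/ov7.png

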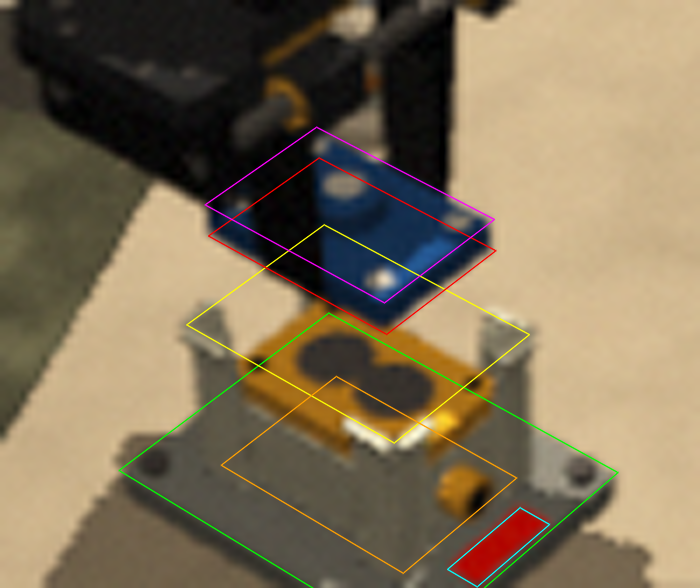

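```bash
python3 -m pendant '[-0.05,0,-1.5,0,0,0,0.6,0,0,-1.5,0,0,0,0.6,0,0,0,0,0,0,0.6,0,0,0,0,0,0,0.6]';python3 -m pendant '[0,0,-1,0,0,0,0.6,0,0,0,0,0,0,0.6]';python3 -m pendant '[0,0,-0.6,0,0,0,0.6,0,0,0,0,0,0,0.6]';python3 -m pendant '[0,0,-0.3,0,0,0,0.6,0,0,0,0,0,0,0.6]';
```

```text
time_s: 25.72
tool_pos: [564.3, 187.5, 102.8]
ee_rot: [-0.462, -0.535, -0.462, 0.536]
force: [0.1, 1.2, -1.3]
width: 47.9
time_s: 25.98
tool_pos: [563.7, 187.4, 92.1]
ee_rot: [-0.462, -0.535, -0.462, 0.536]
force: [-0.1, 1.6, -1.5]
width: 47.4
time_s: 26.22
tool_pos: [564.0, 187.4, 86.5]
ee_rot: [-0.462, -0.535, -0.462, 0.536]
force: [0.2, 0.3, -1.6]
width: 47.6
time_s: 26.48
tool_pos: [564.3, 187.5, 83.9]
ee_rot: [-0.462, -0.535, -0.462, 0.536]
force: [-0.8, 0.9, -2.1]
width: 47.9
```

```bash
python3 -m pendant '[0,0,-0.15,0,0,0,0.6,0,0,0,0,0,0,0.6]';python3 -m pendant '[0,0,-0.1,0,0,0,0.6,0,0,0,0,0,0,0.6]';
```

```text
time_s: 26.72
tool_pos: [564.3, 187.5, 82.5]
ee_rot: [-0.462, -0.535, -0.462, 0.536]
force: [0.5, -0.1, -1.5]
width: 47.9
time_s: 26.98
tool_pos: [564.5, 187.5, 82.3]
ee_rot: [-0.462, -0.535, -0.462, 0.535]
force: [-2.8, -0.3, 2.6]
width: 47.8
```

```bash
python3 -m pendant '[0,0,0,0,0,0,0.0,0,0,0,0,0,0,-0.2,0,0,0,0,0,0,-0.4,0,0,0,0,0,0,-0.4]'; python3 -m pendant '[0,0,1,0,0,0,-0.4,0,0,2.5,0,0,0,-0.4,0,0,3,0,0,0,-0.4,0,0,3,0,0,0,-0.6]';python3 -m pendant '[0,-4,0,0,0,0,-1,0,-4,0,0,0,0,-1,0,-4,0,0,0,0,-1,0,-4,0,0,0,0,-1,0,-4,0,0,0,0,-1,0,-4,0,0,0,0,-1,0,0,0,0,0,0,-1,0,0,0,0,0,0,-1,0,0,0,0,0,0,-1]';python3 ov.py ov8.png scene 564.5 186.8 -8.4; python3 - <<'E'
from h import *
t=cam('top','top3.png');crop(t,200,150,290,225,8,'fin_t.png')
E
```

```text
time_s: 27.48
tool_pos: [564.4, 187.5, 81.4]
ee_rot: [0.462, 0.535, 0.462, -0.535]
force: [0.4, -1.0, -0.1]
width: 65.7
time_s: 27.98
tool_pos: [564.5, 187.5, 178.3]
ee_rot: [0.462, 0.536, 0.462, -0.535]
force: [0.4, 0.7, 0.1]
width: 72.4
time_s: 29.1
tool_pos: [564.5, -51.5, 176.8]
ee_rot: [0.462, 0.535, 0.462, -0.535]
force: [0.3, 0.2, -0.1]
width: 95.1
```

View pics/ov8.png

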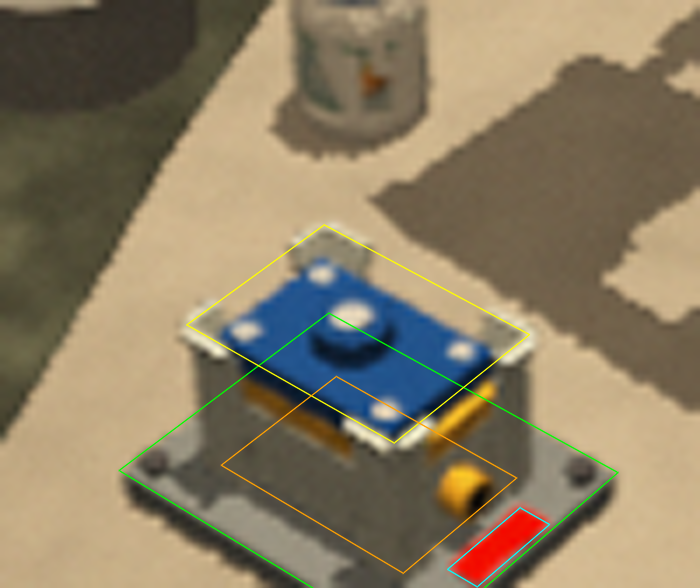

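View pics/fin_t.png

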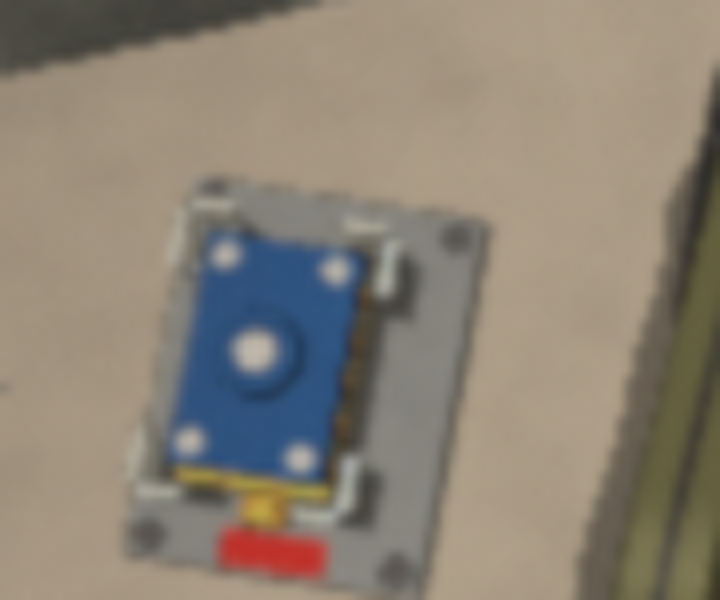

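View pics/top3.png

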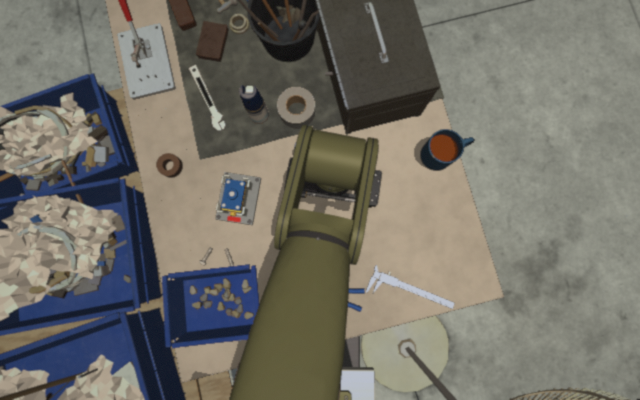

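```bash
python3 -c "
from workcell import *
print(sense()['time_s'],hand_in())"
```

```text
the job is handed in; nothing more can be done
29.2 None
```

The pump is stacked in the nest and handed in at 29.2 s, with no verdict reported. The body is on the pocket floor with its port to the red mark, then the spacer, then the cover with its boss up. Each part was set down and let go before I fetched the next.

- **Heights:** each part met a light contact force at its expected stacked height. The readings were about 42, 72 and 82 mm for the body, spacer and cover, where I expected 41.7, 71.7 and 82.3 mm.
- **Last pictures:** all three parts lie square between the guides. The bottle and bolts are where they were, and the arm is clear of everything. I judged this by eye and did not re-measure the final positions.
- **Centring:** a thin strip of spacer shows at the port end, so the cover sits slightly further from the red mark than the spacer. The 2.5 mm of play in the guides limits any part to about 3.5 mm off centre, inside the 4 mm limit.
- **Disagreement:** the two cameras differed by about 4 to 8 mm on part positions. I used the scene camera, which matched the fingertips to about 1 to 2 mm.
- **Contact on the way in:** the body lightly touched a guide, with about 5 N sideways. I shifted it 1.5 mm and it then went down freely.

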